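# Tip the vacuum fittings into the ultrasonic cleaner

### The job

Swing the cleaner's hood open until its spring holds it open, then carry the pan over and tip it so that all four fittings drain into the cleaner's tank. Set the empty pan gently down upright in the middle of its rubber mat again and leave the hood open, the fittings in the tank, and the wrench, jar and controller where they are.

Things in the scene. Friction and masses are not known exactly. Their poses are not given: they have to be found in the camera images.
- cleaner: Bench ultrasonic cleaner, dry, fixed to the bench: off-white rectangular casing 240 (its x) x 180 (its y) x 100 mm high, open at the top, walls 10 mm, so the steel-lined tank inside is 220 x 160 mm; tank floor 30 mm above the bench, rim at 100 mm. Origin: centre of the casing's underside; z up. The hood's hinge is on the +y long side; the control face is on -x.
- hood (a joint): Hood angle, rad: 0 closed, 1.85 fully open against its stop. The hood is a 244 x 184 x 30 mm aluminium cover, 0.35 kg, lying on the rim and turning about the cleaner's x axis; its -y edge goes up and over to +y. An over-centre spring and its weight pull it shut below about 1.2 rad and hold it open beyond; lifting takes about 3 N at the bar.
- hood_bar (a point): Middle of the hood's bar handle: a round steel bar 12 mm across and 80 mm long, parallel to the cleaner's x, carried 22 mm out from and 28 mm above the hood's free top edge (158 mm above the bench when closed), free on all sides except its bent ends. It lies 214 mm from the hinge line and turns with the hood.
- hood_hinge (a point): Middle of the hood's hinge line, which runs along the cleaner's x: 92 mm to the cleaner's +y side of its middle, 100 mm above the bench. Fixed.
- mat: Black rubber mat, 150 x 150 x 5 mm, fixed flat on the bench. Origin: centre of its underside. The pan starts standing on it and must end on it.
- pan: Steel pan, about 0.16 kg: flared bowl 50 mm tall, base 66 mm across, rim 120 mm, wall 3 mm leaning out 28 degrees, floor 4 mm; smooth (friction about 0.3): fittings slide out when tipped 85 to 110 degrees. Rubber-sleeved near-round handle, 16 mm thick, level along the pan's +x, 53 to 168 mm from its axis, centre line 36 mm above its underside. Origin: centre of underside; z out of the mouth.
- pan_grip (a point): Grip point on the pan's handle centre line: 122 mm from the pan's axis along the pan's +x, 36 mm above its underside (41 mm above the bench at the start). Narrow flats along the near-round handle, 16 mm apart, let it be pinched squarely straight from above or tilted by 30 degrees about its own axis to either side. Axes as the pan's.
- fitting0: Hexagonal steel nut-blank, 19 mm across flats, 12 mm thick, 16 g. One of the four loose fittings that start in the pan. Origin: centre of its underside as it first stands.
- fitting1: Aluminium stub plug: flange 21 mm across and 6 mm thick with a 14 mm spigot, 18 mm tall, 16 g. One of the four loose fittings that start in the pan. Origin: centre of its underside as it first stands.
- fitting2: Hexagonal steel nut-blank, 19 mm across flats, 12 mm thick, 16 g. One of the four loose fittings that start in the pan. Origin: centre of its underside as it first stands.
- fitting3: Aluminium stub plug: flange 21 mm across and 6 mm thick with a 14 mm spigot, 18 mm tall, 16 g. One of the four loose fittings that start in the pan. Origin: centre of its underside as it first stands.
- wrench: Bystander: an open-ended wrench lying on the bench to the right of the mat; leave alone. Origin: centre of its underside.
- jar: Bystander: closed amber glass jar, 60 mm across and 100 mm tall, beyond the work; leave alone. Origin: centre of its underside.
- controller: Bystander: small off-white instrument box 100 x 140 x 70 mm beyond the mat; leave alone. Origin: centre of its underside.
Things that resemble listed ones, but are neither listed nor needed, are in the scene too. Of the things shaped like the pan, the steel one is meant.

How it is judged:
By the outcome, as a careful person would: the job done as asked, in the order asked, and still so for the second after the job is handed in, with the robot touching nothing.
It also fails if it takes over 69 s, if anything falls off the work surface, if the arm or the gripper's body presses on something with over 40 N, if the wrist force passes 120 N, or if a joint passes its speed limit or range.

### The arm

A 6-joint arm with a two-finger parallel gripper is mounted at the origin on the work surface. World frame = base frame: x ahead of the robot, y to its left, z up, the work surface at z = 0. Lengths are in m, angles in rad, forces in N, time in s.
With the tool pointing down it reaches from about 0.325 to 0.75 m from the base axis. Payload 7.6 kg.
Tool frame: the origin (TCP) lies between the finger pads; the fingertips stand 19 mm ahead of it and the grasp point (between the pads) is the TCP (bot.nose_length is the z of the fingertips in the tool frame, in m); z points along the fingers, y is the line along which they close (so a half turn about z gives the same grasp; the last joint's range is limited). The gripper opens to 85 mm and grips with 20 to 120 N. Pads are 22 mm wide; open, the fingers measure 114 mm over their backs; the gripper's body (76 mm by 85 mm) begins 54 mm behind the grasp point. The pads swing forward as they close: fully open they stand 13 mm farther back than shut.
Start: joints at [-1.333, 0.052, 1.401, -0, 1.689, -0.07], TCP at [0.159, -0.5, 0.25] pointing down, gripper open.
Joint ranges: [-2.9, 2.9], [-0.91, 2.17], [0.12, 2.37], [-1.06, 4.2], [0.26, 2.73], [-2.93, 2.93]. Speed limits (rad/s): [2.57, 2.57, 3.01, 3.14, 3.14, 3.14].

### API

Orientations are given as a rotation vector (axis times angle).
In Python, from bench import bot gives the robot as it stands.
- The arm moves only by the tool move_arm, never from a script. Its argument "steps" is a list of rows, each an object with "delta_pos": the shift along the tool's x, y, z in cm, a list of three; "yaw": the turn about the tool's z in degrees; "hand": the opening, from 0 (shut) to 1 (fully open). In form: [{"delta_pos": [tx, ty, tz], "yaw": yaw, "hand": hand}, ...]. A call has 1 to 20 rows; each row shifts and turns the commanded pose from where the row before left it, along the tool's axes as they then stand; what a row does not reach is not made up. A row lasts 1/12 s, in which the tool goes at most 41.7 mm and 7.16 degrees, less where a joint would pass 70% of its speed; a pose out of reach is approached as far as the arm can. A call is refused whole if a number of a shift passes 4.17 or a number of a turn 7.16, either way. A call with a gripper value outside its range is refused whole. The fingers move at their own pace and stop on an object; the grip force is fixed at half the most. Time passes only in rows, so rows that do not move let the fingers close. It gives the time, the measured TCP pose, the force, the opening and the grip force at its end, in the units of the state.
- bot.observe(): the state, without advancing time (a new reading comes with each control period).
- bot.snapshot(name): name is "side" or "top" or "wrist"; returns the picture (420x560x3 uint8, red, green, blue); there is no depth.
- bot.camera_params(name): a dict with "fov_y" (degrees; the focal length in pixels is half the picture's height over the tangent of half this angle, whatever the lens; pixels are square), "cx", "cy" (the principal point, pixels), "k1" (the pictures are not rectified: a ray, as slopes to the right and down, at radius r is drawn at 1 + k1 r^2 times it, then the intrinsics apply), "rvec" (rotation vector, rad) and "tvec" (3), from world to camera coordinates, as OpenCV has them. Camera axes: x right, y down, z forward; pixel columns grow to the right and rows downward; lengths in m; the calibration is good to about 2 mm. A picture is of the moment at which its call begins: read the wrist's pose just before it. camera_params takes no time and is no camera call; for the wrist camera it gives the pose at the moment of the call.
- bot.close_job(): hands the job in; it is judged then, once.
The state is a dict: "time_s": time; "joints": joint angles; "qvel": joint speeds; "joint_torque": joint torques, N m; "position": TCP position; "ee_rot": TCP orientation; "contact_force": force on the tool from outside, world axes, zero at the start; "torque": the same for the moment, N m; "grip_width": finger opening in m; "grasp_force": force on a finger pad.
Only numpy, scipy, OpenCV 4.12 (cv2) and the standard library are available. Lean on these libraries where they do the work, as an engineer would, in place of code of your own. Each camera call takes 0.05 s, during which the arm holds its last target. There are 200 camera calls.

## Working session

There is one attempt and no reset: what is moved stays moved. The work goes in short steps, Python scripts to look and compute and a tool call to move; the robot and the scene stay as the last step left them, time stands still between calls to the robot, and variables do not carry over. Pictures are saved under pics/ and viewed, at most 10 in all, crops included, and the job is handed in when it is done.

Besides the shell and the picture viewer there is one more tool, called after "Call:" as name([rows], argument=value, ...), one row to a line, values as JSON. move_arm: Moves the arm, as the interface text tells. Its arguments: {"type":"object","properties":{"steps":{"type":"array","items":{"type":"object","properties":{"delta_pos":{"type":"array","items":{"type":"number"}},"yaw":{"type":"number"},"hand":{"type":"number"}}}}},"required":["steps"]}

```bash
ls && mkdir -p pics && python3 - <<'E'
from bench import bot
import cv2
for n in ("top","side"):
    im=bot.snapshot(n); cv2.imwrite(f"pics/{n}0.png",im[:,:,::-1]); print(n,bot.camera_params(n))
print(bot.observe()); print(bot.nose_length)
E
```

```text
pics
top {'fov_y': 49.74488392398603, 'cx': 284.09627467131367, 'cy': 209.394326266527, 'k1': -0.0994280447702165, 'rvec': array([ 2.18516068, -2.1987906 ,  0.08214115]), 'tvec': array([-0.07317321,  0.50033403,  1.17799612])}
side {'fov_y': 49.573919063587425, 'cx': 274.1651311361633, 'cy': 211.22980096451684, 'k1': -0.13269561400105942, 'rvec': array([ 2.09833223, -0.25860975,  0.12999546]), 'tvec': array([-0.4989799 ,  0.12226428,  1.10177785])}
{'time_s': 0.1, 'joints': array([-1.33330261e+00,  5.27987098e-02,  1.40160614e+00, -6.14161937e-06,
        1.68859869e+00, -7.02750147e-02]), 'qvel': array([ 1.22442940e-03, -3.89062144e-04, -2.69878942e-03,  8.82915390e-05,
       -1.47094301e-03,  1.81263757e-03]), 'joint_torque': array([ 2.01551549e-03, -3.82583463e+01, -3.60984635e+01, -8.78385833e-06,
        4.76901390e-03,  3.95669758e-06]), 'position': array([ 0.15901716, -0.50009153,  0.24955219]), 'ee_rot': array([-3.10308024e+00, -4.81319699e-01,  1.94541211e-04]), 'contact_force': array([-0.03841203,  0.39176495, -0.747479  ]), 'torque': array([-0.00061413, -0.03310239,  0.00998628]), 'grasp_force': 0.0, 'grip_width': 0.08543235742928253}
0.019
```

View pics/top0.png

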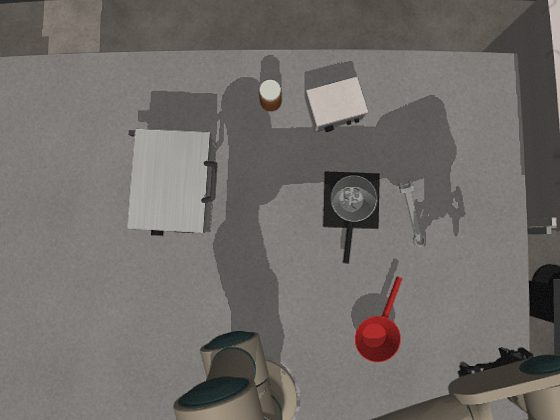

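View pics/side0.png

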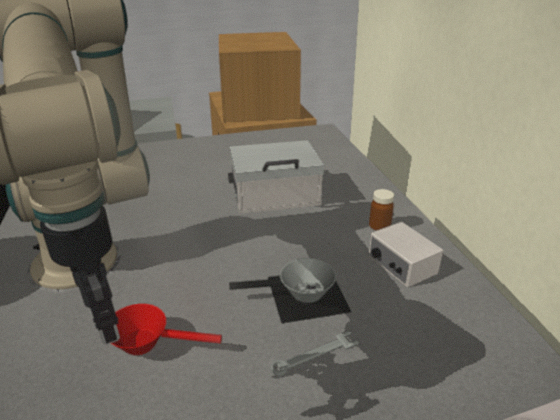

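The top view (up = +x, left = +y) shows the cleaner around (170,180), with its bar at (210,182) facing -y. The steel pan is at (354,198) on its mat, with the handle pointing toward the robot and ending at (346,262). The red pan at (378,338) is a decoy. I'll enlarge this region to read it more precisely.

```bash
cat > h.py <<'E'
import numpy as np, cv2
from bench import bot
def K(p): 
    f=210/np.tan(np.radians(p["fov_y"])/2); return np.array([[f,0,p["cx"]],[0,f,p["cy"]],[0,0,1]])
def dist(p): return np.array([p["k1"],0,0,0,0.])
def w(name,uv,z,p=None):
    "pixel at known height -> world"
    p=p or bot.camera_params(name); R=cv2.Rodrigues(p["rvec"])[0]; t=p["tvec"]
    n=cv2.undistortPoints(np.array([[uv]],float),K(p),dist(p))[0,0]
    d=R.T@np.array([n[0],n[1],1]); c=-R.T@t
    return (c+d*(z-c[2])/d[2])
def px(name,X):
    p=bot.camera_params(name); return cv2.projectPoints(np.array(X,float).reshape(-1,1,3),p["rvec"],p["tvec"],K(p),dist(p))[0][:,0]
E
python3 - <<'E'
import cv2
im=cv2.imread("pics/top0.png")[80:280,115:395]
cv2.imwrite("pics/crop.png",cv2.resize(im,None,fx=2.85,fy=2.85,interpolation=cv2.INTER_CUBIC))
E
```

```text
(no output)
```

View pics/crop.png

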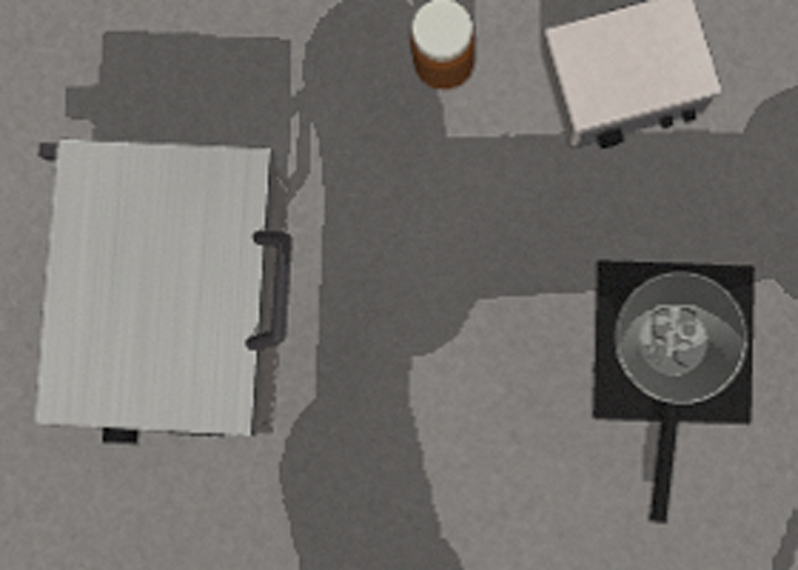

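The crop shows the hood top corners at (58,140), (270,149), (252,435) and (37,423). The bar runs (284,238)–(275,344), the mat corners are (598,261), (754,267), (750,423) and (594,417), the pan rim centre is (681,338), and the handle runs (669,410)–(658,521).

```bash
python3 - <<'E'
from h import *
np.set_printoptions(precision=4,suppress=True)
o=lambda u,v:(115+u/2.85-.3,80+v/2.85-.3)
H=np.array([w("top",o(*q),.130) for q in [(58,140),(270,149),(252,435),(37,423)]])
print("hood",H[:,:2].tolist(),H.mean(0),[np.linalg.norm(H[i]-H[i-1]) for i in range(4)])
B=[w("top",o(*q),.158) for q in [(284,238),(275,344)]];print("bar",B,np.linalg.norm(B[0]-B[1]),(B[0]+B[1])/2)
M=np.array([w("top",o(*q),.005) for q in [(598,261),(754,267),(750,423),(594,417)]])
print("mat",M.mean(0),[np.linalg.norm(M[i]-M[i-1]) for i in range(4)])
c=w("top",o(681,338),.055);a=w("top",o(669,410),.041);e=w("top",o(658,521),.041)
print("pan",c,a,e,np.linalg.norm((e-c)[:2]))
d=(e-c)[:2]; print("pan ang",np.degrees(np.arctan2(d[1],d[0])),"from handle",np.degrees(np.arctan2(*(e-a)[1::-1])))
for i,j in((3,0),(2,1)):
    v=H[j]-H[i];print("clean x ang",np.degrees(np.arctan2(v[1],v[0])))
d/=np.linalg.norm(d); print("grip",c[:2]+.122*d, "e+back",e[:2]-.046*d)
E
```

```text
hood [[0.6919204198566109, 0.2877901762269279], [0.68161314037032, 0.10458681999660396], [0.4387202213745597, 0.11814771244596262], [0.44950267503296343, 0.30096709694878127]] [0.5654 0.2029 0.13  ] [np.float64(0.24277560471573967), np.float64(0.18349307819223992), np.float64(0.24327118181630975), np.float64(0.18313707613939093)]
bar [array([0.6001, 0.0879, 0.158 ]), array([0.5125, 0.0948, 0.158 ])] 0.08782424598934434 [0.5563 0.0914 0.158 ]
mat [ 0.5259 -0.2565  0.005 ] [np.float64(0.14698902949278173), np.float64(0.14818325183987302), np.float64(0.14762559369487108), np.float64(0.14690577233155105)]
pan [ 0.5248 -0.2547  0.055 ] [ 0.4605 -0.2449  0.041 ] [ 0.3602 -0.2335  0.041 ] 0.16595874102348798
pan ang 172.67936034116994 from handle 173.5207431780199
clean x ang -3.111322164545401
clean x ang -3.195548518416119
grip [ 0.4038 -0.2391] e+back [ 0.4059 -0.2394]
```

Call:
move_arm([
  {"yaw": 6.93,"hand": 0.6},
  {"yaw": 6.93,"hand": 0.6},
  {"yaw": 6.93,"hand": 0.6},
  {"delta_pos": [2.0,-3.3,0],"hand": 0.6},
  {"delta_pos": [2.0,-3.3,0],"hand": 0.6},
  {"delta_pos": [2.0,-3.3,0],"hand": 0.6},
  {"delta_pos": [2.0,-3.3,0],"hand": 0.6},
  {"delta_pos": [2.0,-3.3,0],"hand": 0.6},
  {"delta_pos": [2.0,-3.3,0],"hand": 0.6},
  {"delta_pos": [2.0,-3.3,0],"hand": 0.6},
  {"delta_pos": [2.0,-3.3,0],"hand": 0.6},
  {"delta_pos": [2.0,-3.3,0],"hand": 0.6},
  {"delta_pos": [2.0,-3.3,0],"hand": 0.6},
  {"delta_pos": [2.0,-3.3,0],"hand": 0.6},
  {"delta_pos": [2.0,-3.3,0],"hand": 0.6},
  {"delta_pos": [2.0,-3.3,0],"hand": 0.6},
  {"delta_pos": [2.0,-3.3,0],"hand": 0.6},
  {"delta_pos": [2.0,-3.3,0],"hand": 0.6},
  {"delta_pos": [2.0,-3.3,0],"hand": 0.6},
])

```text
invalid input
```

Call:
move_arm([
  {"delta_pos": [0,0,0],"yaw": 6.93,"hand": 0.6},
  {"delta_pos": [0,0,0],"yaw": 6.93,"hand": 0.6},
  {"delta_pos": [0,0,0],"yaw": 6.93,"hand": 0.6},
  {"delta_pos": [2.0,-3.3,0],"yaw": 0,"hand": 0.6},
  {"delta_pos": [2.0,-3.3,0],"yaw": 0,"hand": 0.6},
  {"delta_pos": [2.0,-3.3,0],"yaw": 0,"hand": 0.6},
  {"delta_pos": [2.0,-3.3,0],"yaw": 0,"hand": 0.6},
  {"delta_pos": [2.0,-3.3,0],"yaw": 0,"hand": 0.6},
  {"delta_pos": [2.0,-3.3,0],"yaw": 0,"hand": 0.6},
  {"delta_pos": [2.0,-3.3,0],"yaw": 0,"hand": 0.6},
  {"delta_pos": [2.0,-3.3,0],"yaw": 0,"hand": 0.6},
  {"delta_pos": [2.0,-3.3,0],"yaw": 0,"hand": 0.6},
  {"delta_pos": [2.0,-3.3,0],"yaw": 0,"hand": 0.6},
  {"delta_pos": [2.0,-3.3,0],"yaw": 0,"hand": 0.6},
  {"delta_pos": [2.0,-3.3,0],"yaw": 0,"hand": 0.6},
  {"delta_pos": [2.0,-3.3,0],"yaw": 0,"hand": 0.6},
  {"delta_pos": [2.0,-3.3,0],"yaw": 0,"hand": 0.6},
  {"delta_pos": [2.0,-3.3,0],"yaw": 0,"hand": 0.6},
  {"delta_pos": [2.0,-3.3,0],"yaw": 0,"hand": 0.6},
])

```text
time_s: 1.68
position: [0.5082, 0.0112, 0.2499]
ee_rot: [3.14, -0.086, -0.001]
contact_force: [0.9, -0.7, 0.0]
grip_width: 0.0513
grasp_force: 0.0
```

Call:
move_arm([
  {"delta_pos": [1.5,-2.7,0],"yaw": 0,"hand": 0.6},
  {"delta_pos": [1.5,-2.7,0],"yaw": 0,"hand": 0.6},
  {"delta_pos": [1.5,-2.7,0],"yaw": 0,"hand": 0.6},
  {"delta_pos": [0,0,3.0],"yaw": 0,"hand": 0.6},
  {"delta_pos": [0,0,3.0],"yaw": 0,"hand": 0.6},
  {"delta_pos": [0,0,3.0],"yaw": 0,"hand": 0.6},
  {"delta_pos": [0,0,0],"yaw": 0,"hand": 0},
  {"delta_pos": [0,0,0],"yaw": 0,"hand": 0},
  {"delta_pos": [0,0,0],"yaw": 0,"hand": 0},
  {"delta_pos": [0,0,0],"yaw": 0,"hand": 0},
])

```text
time_s: 2.52
position: [0.5577, 0.0901, 0.1624]
ee_rot: [-3.135, 0.084, -0.004]
contact_force: [1.5, 12.3, -6.2]
grip_width: 0.0098
grasp_force: 58.3
```

Call:
move_arm([
  {"delta_pos": [0,-0.68,-2.03],"yaw": 0,"hand": 0},
  {"delta_pos": [0,-0.88,-1.95],"yaw": 0,"hand": 0},
  {"delta_pos": [0,-1.07,-1.85],"yaw": 0,"hand": 0},
  {"delta_pos": [0,-1.25,-1.74],"yaw": 0,"hand": 0},
  {"delta_pos": [0,-1.42,-1.6],"yaw": 0,"hand": 0},
  {"delta_pos": [0,-1.57,-1.45],"yaw": 0,"hand": 0},
])

```text
time_s: 3.02
position: [0.5616, 0.1565, 0.2696]
ee_rot: [-3.14, 0.088, -0.007]
contact_force: [5.8, 1.7, -5.7]
grip_width: 0.0097
grasp_force: 58.6
```

Call:
move_arm([
  {"delta_pos": [0,-1.71,-1.29],"yaw": 0,"hand": 0},
  {"delta_pos": [0,-1.83,-1.11],"yaw": 0,"hand": 0},
  {"delta_pos": [0,-1.93,-0.92],"yaw": 0,"hand": 0},
  {"delta_pos": [0,-2.01,-0.73],"yaw": 0,"hand": 0},
  {"delta_pos": [0,-2.07,-0.52],"yaw": 0,"hand": 0},
  {"delta_pos": [0,-2.12,-0.31],"yaw": 0,"hand": 0},
  {"delta_pos": [0,-2.14,-0.1],"yaw": 0,"hand": 0},
  {"delta_pos": [0,-2.14,0.11],"yaw": 0,"hand": 0},
  {"delta_pos": [0,-2.12,0.33],"yaw": 0,"hand": 0},
  {"delta_pos": [0,-2.07,0.54],"yaw": 0,"hand": 0},
  {"delta_pos": [0,-2.01,0.74],"yaw": 0,"hand": 0},
])

```text
time_s: 3.93
position: [0.5745, 0.3782, 0.3047]
ee_rot: [-3.136, 0.089, -0.015]
contact_force: [4.9, 0.2, 1.5]
grip_width: 0.009
grasp_force: 64.3
```

Call:
move_arm([
  {"delta_pos": [0,-1.2,0.7],"yaw": 0,"hand": 0},
  {"delta_pos": [0,0,0],"yaw": 0,"hand": 0.5},
  {"delta_pos": [0,0,0],"yaw": 0,"hand": 0.6},
  {"delta_pos": [0,0,0],"yaw": 0,"hand": 0.6},
  {"delta_pos": [0,0,-2],"yaw": 0,"hand": 0.6},
  {"delta_pos": [0,0,-3],"yaw": 0,"hand": 0.6},
  {"delta_pos": [0,1,-3],"yaw": 0,"hand": 0.6},
  {"delta_pos": [-1,4,0],"yaw": 0,"hand": 0.6},
  {"delta_pos": [-1,4,0],"yaw": 0,"hand": 0.6},
  {"delta_pos": [-1,4,0],"yaw": 0,"hand": 0.6},
  {"delta_pos": [-1,4,0],"yaw": 0,"hand": 0.6},
  {"delta_pos": [-1,4,0],"yaw": 0,"hand": 0.6},
])

```text
time_s: 4.93
position: [0.511, 0.18, 0.3733]
ee_rot: [-3.14, 0.088, -0.003]
contact_force: [0.4, -0.5, 0.6]
grip_width: 0.0511
grasp_force: 0.0
```

```bash
python3 - <<'E'
from bench import bot
import cv2
im=bot.snapshot("side"); cv2.imwrite("pics/side1.png",im[:,:,::-1])
E
```

```text
(no output)
```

View pics/side1.png

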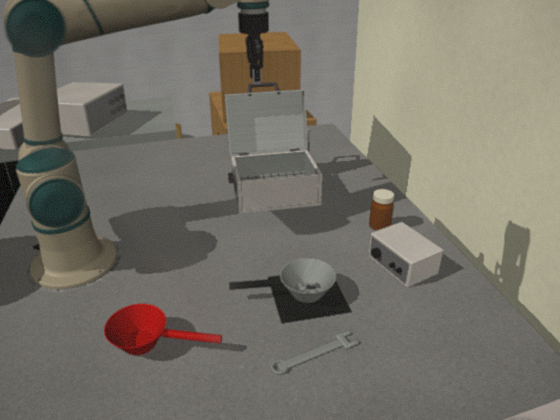

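The picture shows the hood standing open behind the tank (panel 228–307 × 90–150) and nothing else moved. Next is the pan handle.

Call:
move_arm([
  {"delta_pos": [0,0,0],"yaw": 3.6,"hand": 0.6},
  {"delta_pos": [-0.46,3.3,1.9],"yaw": 0,"hand": 0.6},
  {"delta_pos": [-0.46,3.3,1.9],"yaw": 0,"hand": 0.6},
  {"delta_pos": [-0.46,3.3,1.9],"yaw": 0,"hand": 0.6},
  {"delta_pos": [-0.46,3.3,1.9],"yaw": 0,"hand": 0.6},
  {"delta_pos": [-0.46,3.3,1.9],"yaw": 0,"hand": 0.6},
  {"delta_pos": [-0.46,3.3,1.9],"yaw": 0,"hand": 0.6},
  {"delta_pos": [-0.46,3.3,1.9],"yaw": 0,"hand": 0.6},
  {"delta_pos": [-0.46,3.3,1.9],"yaw": 0,"hand": 0.6},
  {"delta_pos": [-0.46,3.3,1.9],"yaw": 0,"hand": 0.6},
  {"delta_pos": [-0.46,3.3,1.9],"yaw": 0,"hand": 0.6},
  {"delta_pos": [-0.46,3.3,1.9],"yaw": 0,"hand": 0.6},
  {"delta_pos": [-0.46,3.3,1.9],"yaw": 0,"hand": 0.6},
  {"delta_pos": [-0.46,3.3,1.9],"yaw": 0,"hand": 0.6},
  {"delta_pos": [0,0,0],"yaw": 0,"hand": 0.6},
])

```text
time_s: 6.23
position: [0.3991, -0.2403, 0.1225]
ee_rot: [-3.135, 0.194, 0.007]
contact_force: [0.7, 0.0, -0.4]
grip_width: 0.0514
grasp_force: 0.0
```

```bash
python3 - <<'E'
from h import *
p=bot.camera_params("wrist"); s=bot.observe(); im=bot.snapshot("wrist"); cv2.imwrite("pics/wrist1.png",im[:,:,::-1])
np.save("wp.npy",p,allow_pickle=True); print(s["position"],s["ee_rot"],p)
E
```

```text
[ 0.39911318 -0.2403489   0.12251424] [-3.13532666  0.19412053  0.0066967 ] {'fov_y': 63.36746496404443, 'cx': 274.64467057961093, 'cy': 211.70772497812825, 'k1': -0.0547216071292363, 'rvec': array([-1.91629814,  2.17017495,  0.36851542]), 'tvec': array([-0.18945621,  0.40261897,  0.40041831])}
```

View pics/wrist1.png

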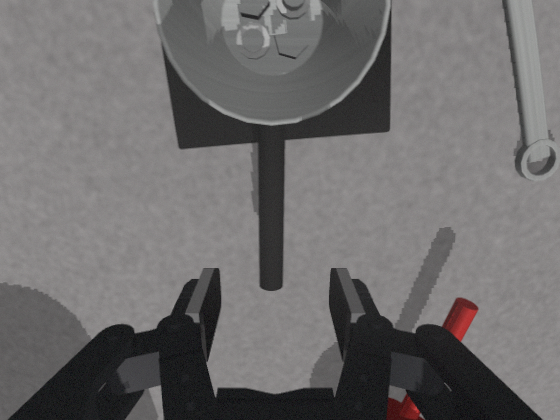

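The wrist view shows the handle centred between the fingers, running from (271,130) to its end at (271,287). The red decoy's handle at (462,305) is well to the right.

```bash
python3 - <<'E'
from h import *
p=np.load("wp.npy",allow_pickle=True).item()
e=w("wrist",(271,284),.041,p);b=w("wrist",(272,150),.043,p);print(e,b,np.degrees(np.arctan2(*(b-e)[1::-1])))
d=(b-e)/np.linalg.norm(b-e);print("grip125",e+.043*d, "axis",e+.168*d)
E
```

```text
[ 0.36216215 -0.23349057  0.041     ] [ 0.4534505  -0.24581221  0.043     ] -7.687038790005377
grip125 [ 0.40476569 -0.23924098  0.04193338] axis [ 0.52861319 -0.25595729  0.04464671]
```

Call:
move_arm([
  {"delta_pos": [0.2,-0.1,2.1],"yaw": 0.5,"hand": 0.6},
  {"delta_pos": [0.1,0,2.1],"yaw": 0,"hand": 0.6},
  {"delta_pos": [0,0,2.0],"yaw": 0,"hand": 0.6},
  {"delta_pos": [0,0,1.95],"yaw": 0,"hand": 0.6},
  {"delta_pos": [0,0,0],"yaw": 0,"hand": 0},
  {"delta_pos": [0,0,0],"yaw": 0,"hand": 0},
  {"delta_pos": [0,0,0],"yaw": 0,"hand": 0},
  {"delta_pos": [0,0,0],"yaw": 0,"hand": 0},
])

```text
time_s: 6.95
position: [0.4066, -0.2364, 0.0458]
ee_rot: [3.133, -0.198, 0.005]
contact_force: [0.8, 0.6, 0.7]
grip_width: 0.0141
grasp_force: 58.3
```

Call:
move_arm([
  {"delta_pos": [0,0,0],"yaw": 0,"hand": 0.13},
  {"delta_pos": [0,0,0],"yaw": 0,"hand": 0.13},
  {"delta_pos": [0,0,0],"yaw": 0,"hand": 0.13},
])

```text
time_s: 7.2
position: [0.4061, -0.2363, 0.0446]
ee_rot: [3.134, -0.199, 0.003]
contact_force: [1.2, -0.6, 1.8]
grip_width: 0.0143
grasp_force: 58.5
```

Call:
move_arm([
  {"delta_pos": [0,0,0],"yaw": 0,"hand": 0.16},
  {"delta_pos": [0,0,0],"yaw": 0,"hand": 0.16},
  {"delta_pos": [0,0,0],"yaw": 0,"hand": 0.16},
])

```text
time_s: 7.45
position: [0.4058, -0.2361, 0.044]
ee_rot: [3.135, -0.199, 0.002]
contact_force: [1.1, 0.1, 2.7]
grip_width: 0.0138
grasp_force: 58.6
```

Call:
move_arm([
  {"delta_pos": [0,0,0],"yaw": 0,"hand": 0.175},
  {"delta_pos": [0,0,0],"yaw": 0,"hand": 0.175},
])

```text
time_s: 7.62
position: [0.4055, -0.236, 0.0436]
ee_rot: [3.135, -0.199, 0.0]
contact_force: [0.7, -0.3, 2.0]
grip_width: 0.015
grasp_force: 27.3
```

Call:
move_arm([
  {"delta_pos": [0,0,0],"yaw": 0,"hand": 0.185},
  {"delta_pos": [0,0,0],"yaw": 0,"hand": 0.185},
])

```text
time_s: 7.78
position: [0.4051, -0.2359, 0.0433]
ee_rot: [-3.135, 0.199, 0.001]
contact_force: [-0.0, -0.2, 1.0]
grip_width: 0.0157
grasp_force: 6.0
```

Call:
move_arm([
  {"delta_pos": [0,0,0],"yaw": 0,"hand": 0.195},
  {"delta_pos": [0,0,0],"yaw": 0,"hand": 0.195},
])

```text
time_s: 7.95
position: [0.405, -0.2356, 0.0431]
ee_rot: [-3.135, 0.199, 0.002]
contact_force: [-0.6, 0.1, 0.9]
grip_width: 0.0164
grasp_force: 0.1
```

Call:
move_arm([
  {"delta_pos": [0,0,0],"yaw": 0,"hand": 0},
  {"delta_pos": [0,0,0],"yaw": 0,"hand": 0},
  {"delta_pos": [0,0,0],"yaw": 0,"hand": 0},
  {"delta_pos": [0,0,-0.4],"yaw": 0,"hand": 0},
  {"delta_pos": [0,0,-0.8],"yaw": 0,"hand": 0},
  {"delta_pos": [0,0,-1.2],"yaw": 0,"hand": 0},
  {"delta_pos": [0,0,-1.2],"yaw": 0,"hand": 0},
  {"delta_pos": [0,0,-0.8],"yaw": 0,"hand": 0},
  {"delta_pos": [0,0,-0.4],"yaw": 0,"hand": 0},
  {"delta_pos": [0,0,0],"yaw": 0,"hand": 0},
  {"delta_pos": [0,0,0],"yaw": 0,"hand": 0},
])

```text
time_s: 8.87
position: [0.4053, -0.2358, 0.0914]
ee_rot: [-3.135, 0.199, 0.0]
contact_force: [-0.6, -0.2, -3.3]
grip_width: 0.0141
grasp_force: 58.5
```

```bash
python3 - <<'E'
from bench import bot
import cv2
im=bot.snapshot("side"); cv2.imwrite("pics/side2.png",cv2.resize(im[200:340,180:400,::-1],None,fx=2.5,fy=2.5))
s=bot.observe();print(s["torque"],s["contact_force"],s["position"],s["grip_width"])
E
```

```text
[-0.01466271  0.2265377   0.03594457] [ 0.33964571  1.25798757 -2.64593399] [ 0.4051119  -0.23566315  0.09100182] 0.014176143195662261
```

View pics/side2.png

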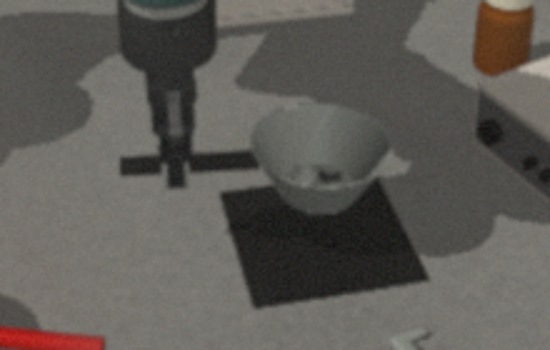

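The pan is held level above the mat with the fittings inside; I'll carry it over the tank now.

Call:
move_arm([
  {"delta_pos": [0,0,-1],"yaw": -1,"hand": 0},
  {"delta_pos": [0,0,-2],"yaw": -1,"hand": 0},
  {"delta_pos": [0,0,-3],"yaw": -1,"hand": 0},
  {"delta_pos": [0,0,-3],"yaw": -1,"hand": 0},
  {"delta_pos": [0,0,-3],"yaw": 0,"hand": 0},
  {"delta_pos": [0,0,-2],"yaw": 0,"hand": 0},
  {"delta_pos": [0,0,-1],"yaw": 0,"hand": 0},
])

```text
time_s: 9.5
position: [0.4061, -0.2363, 0.2453]
ee_rot: [3.138, -0.088, 0.007]
contact_force: [-0.0, -0.7, -1.7]
grip_width: 0.014
grasp_force: 58.6
```

Call:
move_arm([
  {"delta_pos": [0.24,-1.2,0],"yaw": 0,"hand": 0},
  {"delta_pos": [0.48,-2.4,0],"yaw": 0,"hand": 0},
  {"delta_pos": [0.7,-3.5,0],"yaw": 0,"hand": 0},
  {"delta_pos": [0.7,-3.5,0],"yaw": 0,"hand": 0},
  {"delta_pos": [0.7,-3.5,0],"yaw": 0,"hand": 0},
  {"delta_pos": [0.7,-3.5,0],"yaw": 0,"hand": 0},
  {"delta_pos": [0.7,-3.5,0],"yaw": 0,"hand": 0},
  {"delta_pos": [0.7,-3.5,0],"yaw": 0,"hand": 0},
  {"delta_pos": [0.7,-3.5,0],"yaw": 0,"hand": 0},
  {"delta_pos": [0.7,-3.5,0],"yaw": 0,"hand": 0},
  {"delta_pos": [0.7,-3.5,0],"yaw": 0,"hand": 0},
  {"delta_pos": [0.7,-3.5,0],"yaw": 0,"hand": 0},
  {"delta_pos": [0.7,-3.5,0],"yaw": 0,"hand": 0},
  {"delta_pos": [0.36,-1.8,0],"yaw": 0,"hand": 0},
  {"delta_pos": [0.16,-0.8,0],"yaw": 0,"hand": 0},
  {"delta_pos": [0,0,0],"yaw": 0,"hand": 0},
  {"delta_pos": [0,0,0],"yaw": 0,"hand": 0},
])

```text
time_s: 10.92
position: [0.5194, 0.205, 0.2403]
ee_rot: [3.139, -0.088, -0.004]
contact_force: [-0.4, -0.6, -2.6]
grip_width: 0.0143
grasp_force: 58.7
```

```bash
python3 - <<'E'
from bench import bot
import cv2,numpy as np
im=bot.snapshot("top")
s=bot.observe();print(s["torque"],s["contact_force"],s["position"],s["ee_rot"])
im2=bot.snapshot("side"); cv2.imwrite("pics/b.png",np.hstack([cv2.resize(im[90:290,100:300,::-1],(400,400)),cv2.resize(im2[40:240,180:380,::-1],(400,400))]))
E
```

```text
[-0.02753038  0.27006586 -0.03521592] [ 0.31971527 -0.48503473 -1.21331096] [0.51962605 0.20444334 0.24074522] [ 3.13934106e+00 -9.01788573e-02 -2.42824118e-03]
```

View pics/b.png

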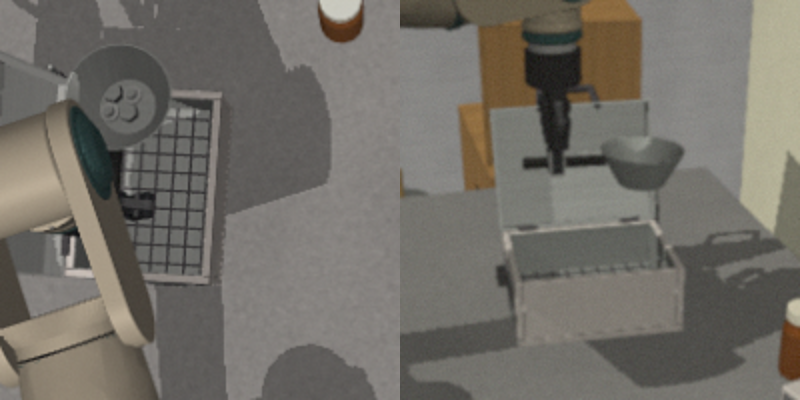

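The pan is level over the tank's middle strip with all four fittings in it. I'll ease the grip so the bowl pivots down between the pads.

Call:
move_arm([
  {"delta_pos": [0,0,0],"yaw": 0,"hand": 0.172},
  {"delta_pos": [0,0,0],"yaw": 0,"hand": 0.175},
  {"delta_pos": [0,0,0],"yaw": 0,"hand": 0.175},
])

```text
time_s: 11.27
position: [0.5201, 0.2046, 0.2418]
ee_rot: [3.14, -0.091, 0.001]
contact_force: [0.5, 0.2, -2.0]
grip_width: 0.0153
grasp_force: 28.1
```

```bash
cat > t.py <<'E'
from bench import bot
import numpy as np
np.set_printoptions(precision=3,suppress=True)
s=bot.observe();print(s["torque"],s["contact_force"],s["position"],s["grasp_force"],s["grip_width"])
E
python3 t.py
```

```text
[-0.033  0.252  0.069] [ 0.463  0.16  -1.964] [0.52  0.205 0.242] 28.144677747040987 0.015267789182074819
```

Call:
move_arm([
  {"delta_pos": [0,0,0],"yaw": 0,"hand": 0.178},
  {"delta_pos": [0,0,0],"yaw": 0,"hand": 0.178},
  {"delta_pos": [0,0,0],"yaw": 0,"hand": 0.178},
])

```text
time_s: 11.52
position: [0.5201, 0.2052, 0.2416]
ee_rot: [3.14, -0.089, 0.0]
contact_force: [-1.2, 0.1, -2.7]
grip_width: 0.0154
grasp_force: 21.4
```

```bash
python3 t.py
```

```text
[0.007 0.226 0.001] [-1.202  0.091 -2.652] [0.52  0.205 0.242] 21.376760744130934 0.015391057561123446
```

Call:
move_arm([
  {"delta_pos": [0,0,0],"yaw": 0,"hand": 0.18},
  {"delta_pos": [0,0,0],"yaw": 0,"hand": 0.18},
  {"delta_pos": [0,0,0],"yaw": 0,"hand": 0.18},
])

```text
time_s: 11.77
position: [0.5199, 0.2053, 0.2414]
ee_rot: [3.14, -0.089, -0.001]
contact_force: [-0.2, 0.4, -2.1]
grip_width: 0.0157
grasp_force: 18.6
```

```bash
python3 t.py
```

```text
[ 0.017  0.095 -0.002] [-0.201  0.396 -2.117] [0.52  0.205 0.241] 18.58755701003247 0.015706821425285324
```

Call:
move_arm([
  {"delta_pos": [0,0,0],"yaw": 0,"hand": 0.18},
  {"delta_pos": [0,0,0],"yaw": 0,"hand": 0.18},
  {"delta_pos": [0,0,0],"yaw": 0,"hand": 0.18},
  {"delta_pos": [0,0,0],"yaw": 0,"hand": 0.16},
])

```text
time_s: 12.1
position: [0.5201, 0.2053, 0.2416]
ee_rot: [3.14, -0.089, 0.0]
contact_force: [0.3, 0.0, -1.9]
grip_width: 0.0147
grasp_force: 47.3
```

```bash
python3 t.py; python3 - <<'E'
from bench import bot
import cv2,numpy as np
im=bot.snapshot("top")
im2=bot.snapshot("side"); cv2.imwrite("pics/c.png",np.hstack([cv2.resize(im[90:290,100:300,::-1],(400,400)),cv2.resize(im2[40:240,180:380,::-1],(400,400))]))
E
```

```text
[ 0.001  0.157 -0.004] [ 0.25   0.042 -1.946] [0.52  0.205 0.242] 47.29084900114685 0.014656326836085197
```

View pics/c.png

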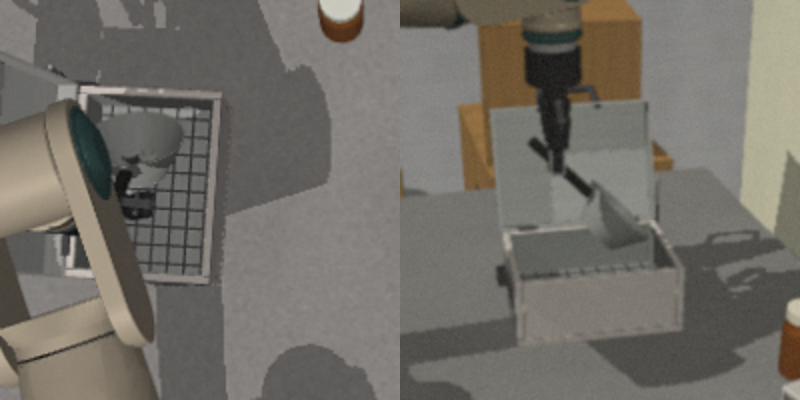

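The bowl hangs at about 45° with its far rim just inside the tank and the mouth facing +x. Next I'll ease the grip a bit more.

Call:
move_arm([
  {"delta_pos": [0,0,0],"yaw": 0,"hand": 0.181},
  {"delta_pos": [0,0,0],"yaw": 0,"hand": 0.182},
  {"delta_pos": [0,0,0],"yaw": 0,"hand": 0.182},
  {"delta_pos": [0,0,0],"yaw": 0,"hand": 0.182},
  {"delta_pos": [0,0,0],"yaw": 0,"hand": 0.182},
])

```text
time_s: 12.62
position: [0.5201, 0.2053, 0.2416]
ee_rot: [3.14, -0.089, 0.0]
contact_force: [-0.4, 0.1, -3.1]
grip_width: 0.0159
grasp_force: 13.4
```

```bash
python3 t.py
```

```text
[ 0.047  0.115 -0.054] [-0.356  0.057 -3.129] [0.52  0.205 0.242] 13.397485735593477 0.015919956137130133
```

Call:
move_arm([
  {"delta_pos": [0,0,0],"yaw": 0,"hand": 0.183},
  {"delta_pos": [0,0,0],"yaw": 0,"hand": 0.183},
  {"delta_pos": [0,0,0],"yaw": 0,"hand": 0.184},
  {"delta_pos": [0,0,0],"yaw": 0,"hand": 0.184},
  {"delta_pos": [0,0,0],"yaw": 0,"hand": 0.16},
])

```text
time_s: 13.03
position: [0.5201, 0.2053, 0.2415]
ee_rot: [3.14, -0.089, -0.0]
contact_force: [-0.2, -0.6, -3.1]
grip_width: 0.0147
grasp_force: 48.4
```

```bash
python3 t.py
```

```text
[0.005 0.231 0.043] [-0.237 -0.613 -3.061] [0.52  0.205 0.242] 48.38364562630886 0.014698031287078054
```

```bash
cat > tilt.py <<'E'
from h import *
import sys
def tilt():
    s=bot.observe(); g=s["position"]; R=cv2.Rodrigues(s["ee_rot"])[0]; x=R[:,0]
    im=cv2.GaussianBlur(cv2.cvtColor(bot.snapshot("side"),cv2.COLOR_RGB2GRAY),(3,3),0).astype(float)
    r=np.linspace(.032,.066,12); out=[]
    for t in range(0,126,5):
        a=np.radians(t); u=px("side",[g+q*(np.cos(a)*x+np.array([0,0,-np.sin(a)])) for q in r])
        out.append((t,round(np.mean([im[int(v+.5),int(c+.5)] for c,v in u]))))
    print(*out); print("tilt",min(out,key=lambda z:z[1]))
if __name__=="__main__": tilt()
E
python3 tilt.py
```

```text
(0, 135) (5, 136) (10, 136) (15, 136) (20, 135) (25, 136) (30, 136) (35, 136) (40, 133) (45, 119) (50, 79) (55, 39) (60, 34) (65, 68) (70, 112) (75, 127) (80, 136) (85, 138) (90, 138) (95, 136) (100, 130) (105, 124) (110, 122) (115, 121) (120, 120) (125, 121)
tilt (60, 34)
```

Call:
move_arm([
  {"delta_pos": [0,0,0],"yaw": 0,"hand": 0.183},
  {"delta_pos": [0,0,0],"yaw": 0,"hand": 0.185},
  {"delta_pos": [0,0,0],"yaw": 0,"hand": 0.185},
  {"delta_pos": [0,0,0],"yaw": 0,"hand": 0.185},
  {"delta_pos": [0,0,0],"yaw": 0,"hand": 0.16},
])

```text
time_s: 13.5
position: [0.52, 0.2053, 0.2415]
ee_rot: [3.14, -0.089, -0.0]
contact_force: [-0.7, 0.1, -2.2]
grip_width: 0.015
grasp_force: 51.8
```

```bash
python3 tilt.py | tail -1; python3 t.py
```

```text
tilt (70, 32)
[0.009 0.094 0.046] [-0.292 -0.076 -1.977] [0.52  0.205 0.242] 51.75990528194234 0.014492107355242425
```

Call:
move_arm([
  {"delta_pos": [0,0,0],"yaw": 0,"hand": 0.184},
  {"delta_pos": [0,0,0],"yaw": 0,"hand": 0.186},
  {"delta_pos": [0,0,0],"yaw": 0,"hand": 0.186},
  {"delta_pos": [0,0,0],"yaw": 0,"hand": 0.186},
  {"delta_pos": [0,0,0],"yaw": 0,"hand": 0.186},
  {"delta_pos": [0,0,0],"yaw": 0,"hand": 0.16},
])

```text
time_s: 14.05
position: [0.52, 0.2053, 0.2415]
ee_rot: [3.14, -0.089, -0.0]
contact_force: [0.7, 0.2, -2.6]
grip_width: 0.0149
grasp_force: 53.6
```

```bash
python3 tilt.py; python3 t.py
```

```text
(0, 135) (5, 135) (10, 136) (15, 135) (20, 135) (25, 136) (30, 136) (35, 136) (40, 136) (45, 136) (50, 136) (55, 136) (60, 137) (65, 135) (70, 110) (75, 60) (80, 33) (85, 50) (90, 98) (95, 120) (100, 124) (105, 123) (110, 121) (115, 120) (120, 120) (125, 120)
tilt (80, 33)
[0.031 0.104 0.01 ] [-0.641  0.779 -1.958] [0.52  0.205 0.242] 53.577213026583195 0.014880564762480248
```

Call:
move_arm([
  {"delta_pos": [0.7,0,0],"yaw": 0,"hand": 0.178},
  {"delta_pos": [1.4,0,0],"yaw": 0,"hand": 0.178},
  {"delta_pos": [1.8,0,0],"yaw": 0,"hand": 0.178},
  {"delta_pos": [1.8,0,0],"yaw": 0,"hand": 0.178},
  {"delta_pos": [1.8,0,0],"yaw": 0,"hand": 0.178},
  {"delta_pos": [1.5,0,0],"yaw": 0,"hand": 0.178},
  {"delta_pos": [1.0,0,0],"yaw": 0,"hand": 0.178},
  {"delta_pos": [0.6,0,0],"yaw": 0,"hand": 0.178},
  {"delta_pos": [0.6,0,0],"yaw": 0,"hand": 0.178},
  {"delta_pos": [0.6,0,0],"yaw": 0,"hand": 0.178},
  {"delta_pos": [0.6,0,0],"yaw": 0,"hand": 0.178},
  {"delta_pos": [0.6,0,0],"yaw": 0,"hand": 0.178},
  {"delta_pos": [0.6,0,0],"yaw": 0,"hand": 0.178},
  {"delta_pos": [0.6,0,0],"yaw": 0,"hand": 0.178},
  {"delta_pos": [0,0,0],"yaw": 0,"hand": 0.178},
])

```text
time_s: 15.35
position: [0.6627, 0.1971, 0.2412]
ee_rot: [3.14, -0.09, 0.0]
contact_force: [-2.2, 0.9, -1.2]
grip_width: 0.0152
grasp_force: 28.9
```

```bash
python3 tilt.py; python3 t.py
```

```text
(0, 134) (5, 135) (10, 136) (15, 135) (20, 135) (25, 133) (30, 127) (35, 124) (40, 118) (45, 114) (50, 112) (55, 110) (60, 112) (65, 113) (70, 114) (75, 114) (80, 111) (85, 88) (90, 62) (95, 36) (100, 49) (105, 86) (110, 115) (115, 130) (120, 136) (125, 136)
tilt (95, 36)
[0.092 0.54  0.055] [-1.078 -0.835 -1.378] [0.662 0.197 0.241] 28.76198003272293 0.015230777436590919
```

Tilt is now about 96°. I'll clamp firmly and back off with short jerks so the fittings slide out.

Call:
move_arm([
  {"delta_pos": [0,0,0],"yaw": 0,"hand": 0},
  {"delta_pos": [0,0,0],"yaw": 0,"hand": 0},
  {"delta_pos": [-2,0,0],"yaw": 0,"hand": 0},
  {"delta_pos": [-2,0,0],"yaw": 0,"hand": 0},
  {"delta_pos": [-2,0,0],"yaw": 0,"hand": 0},
  {"delta_pos": [0,0,0],"yaw": 0,"hand": 0},
  {"delta_pos": [-1.5,0,0],"yaw": 0,"hand": 0},
  {"delta_pos": [1.5,0,0],"yaw": 0,"hand": 0},
  {"delta_pos": [-1.5,0,0],"yaw": 0,"hand": 0},
  {"delta_pos": [0,0,0],"yaw": 0,"hand": 0},
  {"delta_pos": [0,0,0],"yaw": 0,"hand": 0},
  {"delta_pos": [0,0,0],"yaw": 0,"hand": 0},
])

```text
time_s: 16.4
position: [0.5876, 0.2015, 0.2426]
ee_rot: [-3.14, 0.089, -0.004]
contact_force: [0.1, -0.2, -1.5]
grip_width: 0.0147
grasp_force: 58.7
```

```bash
python3 tilt.py|tail -1; python3 t.py;  python3 - <<'E'
from bench import bot
import cv2,numpy as np
im=bot.snapshot("top")
im2=bot.snapshot("side"); cv2.imwrite("pics/d.png",np.hstack([cv2.resize(im[110:250,130:270,::-1],(400,400)),cv2.resize(im2[60:220,210:370,::-1],(400,400))]))
E
```

```text
tilt (95, 36)
[-0.046  0.008 -0.026] [ 0.137  0.111 -1.075] [0.588 0.201 0.243] 58.69855262339115 0.01463599566308663
```

View pics/d.png

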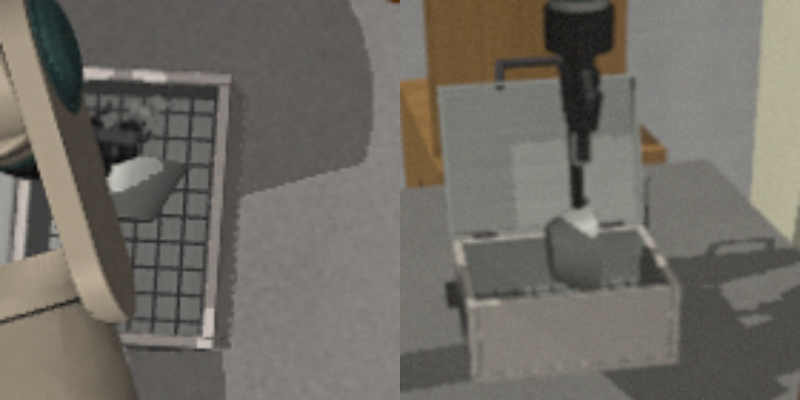

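The fittings lie together on the grid at the tank's +x end (left panel, about (140,115)), and the measured weight matches the empty pan. Now I'll turn the pan partway back by pressing its base against the tank's -x rim.

Call:
move_arm([
  {"delta_pos": [-1.0,0,0],"yaw": 0,"hand": 0},
  {"delta_pos": [-2.0,0,0],"yaw": 0,"hand": 0},
  {"delta_pos": [-2.0,0,0],"yaw": 0,"hand": 0.178},
  {"delta_pos": [-1.2,0,0],"yaw": 0,"hand": 0.178},
  {"delta_pos": [-1,0,0],"yaw": 0,"hand": 0.178},
  {"delta_pos": [-1,0,0],"yaw": 0,"hand": 0.178},
  {"delta_pos": [-1,0,0],"yaw": 0,"hand": 0.178},
  {"delta_pos": [-1,0,0],"yaw": 0,"hand": 0.178},
  {"delta_pos": [-1,0,0],"yaw": 0,"hand": 0.178},
  {"delta_pos": [-1,0,0],"yaw": 0,"hand": 0.178},
  {"delta_pos": [-1,0,0],"yaw": 0,"hand": 0.178},
  {"delta_pos": [-1,0,0],"yaw": 0,"hand": 0.178},
  {"delta_pos": [-1,0,0],"yaw": 0,"hand": 0.178},
])

```text
time_s: 17.63
position: [0.4359, 0.2101, 0.2426]
ee_rot: [-3.14, 0.09, -0.007]
contact_force: [2.1, 0.2, -1.5]
grip_width: 0.0152
grasp_force: 28.7
```

```bash
python3 tilt.py; python3 t.py
```

```text
(0, 120) (5, 120) (10, 120) (15, 119) (20, 119) (25, 120) (30, 120) (35, 121) (40, 121) (45, 122) (50, 122) (55, 119) (60, 101) (65, 60) (70, 34) (75, 41) (80, 86) (85, 112) (90, 121) (95, 112) (100, 109) (105, 109) (110, 109) (115, 108) (120, 108) (125, 105)
tilt (70, 34)
[-0.191 -0.886 -0.049] [ 2.804 -0.185 -1.1  ] [0.435 0.21  0.243] 28.665492436484783 0.015756135685065762
```

Call:
move_arm([
  {"delta_pos": [-1,0,0],"yaw": 0,"hand": 0.178},
  {"delta_pos": [-1,0,0],"yaw": 0,"hand": 0.178},
  {"delta_pos": [-1,0,0],"yaw": 0,"hand": 0.178},
  {"delta_pos": [-1,0,0],"yaw": 0,"hand": 0.178},
  {"delta_pos": [0,0,0],"yaw": 0,"hand": 0},
  {"delta_pos": [0,0,0],"yaw": 0,"hand": 0},
])

```text
time_s: 18.18
position: [0.3961, 0.2125, 0.2427]
ee_rot: [-3.14, 0.089, -0.005]
contact_force: [1.2, -0.0, 1.0]
grip_width: 0.0146
grasp_force: 58.5
```

```bash
python3 tilt.py|tail -1; python3 t.py
```

```text
tilt (60, 35)
[-0.01  -0.744 -0.022] [2.273 0.443 1.94 ] [0.396 0.212 0.242] 58.49457509815693 0.01464137081732785
```

Call:
move_arm([
  {"delta_pos": [0,0,-2],"yaw": 0,"hand": 0},
  {"delta_pos": [0,0,-3],"yaw": 0,"hand": 0},
  {"delta_pos": [0,0,-3],"yaw": 0,"hand": 0},
  {"delta_pos": [0.48,1.65,0],"yaw": 0,"hand": 0},
  {"delta_pos": [0.97,3.29,0],"yaw": 0,"hand": 0},
  {"delta_pos": [0.97,3.29,0],"yaw": 0,"hand": 0},
  {"delta_pos": [0.97,3.29,0],"yaw": 0,"hand": 0},
  {"delta_pos": [0.97,3.29,0],"yaw": 0,"hand": 0},
  {"delta_pos": [0.97,3.29,0],"yaw": 0,"hand": 0},
  {"delta_pos": [0.97,3.29,0],"yaw": 0,"hand": 0},
  {"delta_pos": [0.97,3.29,0],"yaw": 0,"hand": 0},
  {"delta_pos": [0.97,3.29,0],"yaw": 0,"hand": 0},
  {"delta_pos": [0.97,3.29,0],"yaw": 0,"hand": 0},
  {"delta_pos": [0.97,3.29,0],"yaw": 0,"hand": 0},
  {"delta_pos": [0.97,3.29,0],"yaw": 0,"hand": 0},
  {"delta_pos": [0.97,3.29,0],"yaw": 0,"hand": 0},
  {"delta_pos": [0.97,3.29,0],"yaw": 0,"hand": 0},
  {"delta_pos": [0.46,1.65,0],"yaw": 0,"hand": 0},
])

```text
time_s: 19.73
position: [0.5043, -0.2589, 0.3196]
ee_rot: [-3.139, 0.093, 0.005]
contact_force: [-0.3, 0.3, -1.9]
grip_width: 0.0146
grasp_force: 59.1
```

Call:
move_arm([
  {"delta_pos": [0,0,3],"yaw": 0,"hand": 0},
  {"delta_pos": [0,0,4],"yaw": 0,"hand": 0},
  {"delta_pos": [0,0,4],"yaw": 0,"hand": 0},
  {"delta_pos": [0,0,2],"yaw": 0,"hand": 0},
  {"delta_pos": [0,0,0],"yaw": 0,"hand": 0},
  {"delta_pos": [0,0,0],"yaw": 0,"hand": 0},
])

```text
time_s: 20.23
position: [0.504, -0.2552, 0.1905]
ee_rot: [-3.138, 0.089, 0.005]
contact_force: [0.8, 0.0, -0.8]
grip_width: 0.0146
grasp_force: 59.1
```

```bash
python3 tilt.py; python3 t.py
```

```text
(0, 81) (5, 81) (10, 82) (15, 81) (20, 81) (25, 82) (30, 82) (35, 82) (40, 82) (45, 77) (50, 59) (55, 37) (60, 36) (65, 54) (70, 82) (75, 96) (80, 103) (85, 105) (90, 107) (95, 110) (100, 113) (105, 118) (110, 120) (115, 121) (120, 121) (125, 120)
tilt (60, 36)
[0.027 0.089 0.006] [ 0.467  0.313 -1.035] [ 0.505 -0.256  0.193] 59.126113057136536 0.014589128268816575
```

Call:
move_arm([
  {"delta_pos": [0,0,1.8],"yaw": 0,"hand": 0.178},
  {"delta_pos": [0,0,1.6],"yaw": 0,"hand": 0.178},
  {"delta_pos": [-0.78,0,0.32],"yaw": 0,"hand": 0.178},
  {"delta_pos": [-0.78,0,0.32],"yaw": 0,"hand": 0.178},
  {"delta_pos": [-0.75,0,0.4],"yaw": 0,"hand": 0.178},
  {"delta_pos": [-0.75,0,0.4],"yaw": 0,"hand": 0.178},
  {"delta_pos": [-0.7,0,0.48],"yaw": 0,"hand": 0.178},
  {"delta_pos": [-0.7,0,0.48],"yaw": 0,"hand": 0.178},
  {"delta_pos": [-0.65,0,0.55],"yaw": 0,"hand": 0.178},
  {"delta_pos": [-0.65,0,0.55],"yaw": 0,"hand": 0.178},
  {"delta_pos": [0,0,0],"yaw": 0,"hand": 0.178},
])

```text
time_s: 21.2
position: [0.4473, -0.2529, 0.1249]
ee_rot: [3.138, -0.09, 0.005]
contact_force: [-1.0, -0.4, 4.1]
grip_width: 0.0153
grasp_force: 23.3
```

```bash
python3 tilt.py; python3 t.py
```

```text
(0, 116) (5, 115) (10, 111) (15, 110) (20, 110) (25, 104) (30, 66) (35, 38) (40, 38) (45, 54) (50, 84) (55, 103) (60, 113) (65, 114) (70, 109) (75, 104) (80, 105) (85, 102) (90, 104) (95, 103) (100, 115) (105, 117) (110, 117) (115, 117) (120, 118) (125, 117)
tilt (35, 38)
[-0.085  0.084 -0.02 ] [-1.308  0.084  4.39 ] [ 0.448 -0.253  0.125] 23.39401112534688 0.015240948500435721
```

Call:
move_arm([
  {"delta_pos": [-0.59,0,0.61],"yaw": 0,"hand": 0.178},
  {"delta_pos": [-0.59,0,0.61],"yaw": 0,"hand": 0.178},
  {"delta_pos": [-0.52,0,0.67],"yaw": 0,"hand": 0.178},
  {"delta_pos": [-0.52,0,0.67],"yaw": 0,"hand": 0.178},
  {"delta_pos": [-0.45,0,0.72],"yaw": 0,"hand": 0.178},
  {"delta_pos": [-0.45,0,0.72],"yaw": 0,"hand": 0.178},
  {"delta_pos": [-0.36,0,0.76],"yaw": 0,"hand": 0.178},
  {"delta_pos": [-0.36,0,0.76],"yaw": 0,"hand": 0.178},
  {"delta_pos": [-0.25,0,0.66],"yaw": 0,"hand": 0.178},
  {"delta_pos": [-0.25,0,0.66],"yaw": 0,"hand": 0.178},
  {"delta_pos": [0,0,0],"yaw": 0,"hand": 0.178},
])

```text
time_s: 22.17
position: [0.4026, -0.249, 0.0525]
ee_rot: [-3.139, 0.09, 0.003]
contact_force: [-1.0, -0.5, 0.1]
grip_width: 0.0156
grasp_force: 21.1
```

```bash
python3 tilt.py|cut -c1-120; python3 t.py
```

```text
(0, 34) (5, 33) (10, 32) (15, 32) (20, 38) (25, 51) (30, 69) (35, 82) (40, 88) (45, 92) (50, 95) (55, 93) (60, 96) (65, 
tilt (10, 32)
[-0.015 -0.012 -0.05 ] [-1.638 -0.74   1.4  ] [ 0.403 -0.249  0.053] 21.030278426333098 0.015496094341119874
```

Call:
move_arm([
  {"delta_pos": [-0.1,0,0.35],"yaw": 0,"hand": 0.178},
  {"delta_pos": [-0.1,0,0.3],"yaw": 0,"hand": 0.178},
  {"delta_pos": [0,0,0.2],"yaw": 0,"hand": 0.18},
  {"delta_pos": [0,0,0],"yaw": 0,"hand": 0.18},
])

```text
time_s: 22.55
position: [0.4014, -0.2493, 0.0453]
ee_rot: [-3.14, 0.089, 0.001]
contact_force: [-0.7, 0.5, -0.7]
grip_width: 0.0155
grasp_force: 16.7
```

```bash
python3 t.py; python3 - <<'E'
from bench import bot
import cv2,numpy as np
im=bot.snapshot("top")
im2=bot.snapshot("side"); cv2.imwrite("pics/e.png",np.hstack([cv2.resize(im[150:290,290:430,::-1],(400,400),interpolation=2),cv2.resize(im2[190:350,200:360,::-1],(400,400),interpolation=2)]))
E
```

```text
[-0.034 -0.141 -0.074] [-0.707  0.535 -0.693] [ 0.401 -0.249  0.045] 16.682290214102977 0.01552110385059708
```

View pics/e.png

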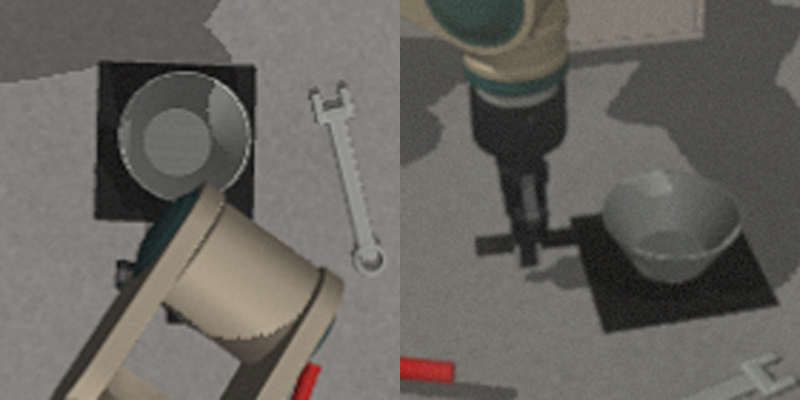

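The pan is empty and upright on the mat. The rim centre is near (354,198), within 2 mm of where it started. I'll lower it the last bit and release.

Call:
move_arm([
  {"delta_pos": [0,0,0.15],"yaw": 0,"hand": 0.183},
  {"delta_pos": [0,0,0],"yaw": 0,"hand": 0.19},
  {"delta_pos": [0,0,0],"yaw": 0,"hand": 0.22},
  {"delta_pos": [0,0,0],"yaw": 0,"hand": 0.4},
  {"delta_pos": [0,0,0],"yaw": 0,"hand": 0.6},
  {"delta_pos": [0,0,0],"yaw": 0,"hand": 0.6},
  {"delta_pos": [0,0,-2],"yaw": 0,"hand": 0.6},
  {"delta_pos": [0,0,-3],"yaw": 0,"hand": 0.6},
  {"delta_pos": [0,0,-4],"yaw": 0,"hand": 0.6},
  {"delta_pos": [0,0,-4],"yaw": 0,"hand": 0.6},
  {"delta_pos": [0,0,-4],"yaw": 0,"hand": 0.6},
  {"delta_pos": [0,4,0],"yaw": 0,"hand": 0.6},
  {"delta_pos": [0,4,0],"yaw": 0,"hand": 0.6},
  {"delta_pos": [0,4,0],"yaw": 0,"hand": 0.6},
  {"delta_pos": [0,4,0],"yaw": 0,"hand": 0.6},
  {"delta_pos": [0,0,0],"yaw": 0,"hand": 0.6},
])

```text
time_s: 23.98
position: [0.3907, -0.4143, 0.2122]
ee_rot: [3.14, -0.097, -0.004]
contact_force: [-0.1, 0.3, -0.5]
grip_width: 0.0509
grasp_force: 0.0
```

```bash
python3 t.py; python3 - <<'E'
from h import *
im=bot.snapshot("top"); cv2.imwrite("pics/f.png",im[:,:,::-1])
g=cv2.cvtColor(im,cv2.COLOR_RGB2GRAY).astype(np.uint8)
o=cv2.imread("pics/top0.png",0)
# pan rim circle & mat
for n,a in(("start",o),("now",g)):
    c=cv2.HoughCircles(cv2.resize(a[150:250,300:410],None,fx=4,fy=4,interpolation=2),cv2.HOUGH_GRADIENT,1,200,param1=120,param2=20,minRadius=82,maxRadius=102)[0][0]
    u=(300+c[0]/4-.4,150+c[1]/4-.4);print(n,u,c[2]/4,w("top",u,.055)[:2])
    m=(a[160:240,310:400]<45).astype(np.uint8);ys,xs=np.nonzero(m);print(" mat box px",310+xs.min(),310+xs.max(),160+ys.min(),160+ys.max())
# difference outside the pan/robot areas: wrench, jar, controller
d=cv2.absdiff(g,o)
for n,(r0,r1,c0,c1) in {"wrench":(175,250,395,430),"jar":(75,115,255,290),"ctrl":(70,135,300,370)}.items(): print(n,(d[r0:r1,c0:c1]>40).sum())
# tank: unlike-grid bright blobs
q=px("top",[[.565+x*np.cos(-.055)-y*np.sin(-.055),.203+x*np.sin(-.055)+y*np.cos(-.055),.036] for x,y in((-.11,-.08),(.11,-.08),(.11,.08),(-.11,.08))]);print(q.round())
x0,y0=q.min(0).astype(int);x1,y1=q.max(0).astype(int)
t=g[y0:y1,x0:x1];print(t.shape);np.set_printoptions(linewidth=250)
print(cv2.resize(t,None,fx=.5,fy=.5,interpolation=cv2.INTER_AREA)[:20])
E
```

```text
[0.008 0.026 0.024] [-0.145  0.31  -0.493] [ 0.391 -0.414  0.212] 0.0 0.05089565971830236
start (np.float32(353.475), np.float32(197.975)) 23.35 [ 0.52566831 -0.25425114]
 mat box px 323 379 172 239
now (np.float32(353.975), np.float32(197.975)) 23.4 [ 0.52566193 -0.25554268]
 mat box px 323 378 172 239
wrench 669
jar 66
ctrl 930
[[205. 228.]
 [210. 145.]
 [150. 142.]
 [144. 225.]]
(86, 66)
[[ 64  67  66  93 120 121 100 122 117  94 100  98 107 104  99 108  97  91  97  99 102  88  93 100  99  98  98  99  99  96  82 114 136]
 [ 65  66  64  93 147 134 110 145 144 131 111 135 127 133 101 144 120  95  79 131 136 101  75  98 128 131 102 124 121 118 102 113 137]
 [ 65  67  65  86 112 100 103 118 127  82  81  85  99 127 108 140 156 123  94 125 142 138 100 108 148 152  97 149 148 148 107 122 135]
 [ 67  67  65 100 133 107 108 128 113  88  56  58 100 103  91 142 181 178 163 117 134  92  81  96 110 122  77 125 125 126  98 126 137]
 [ 66  67  66 115 146 113 129 144 146 115  96 135 143 129 116 142 133 160 177 136 142 136 108 146 142 138  92 134 122 118  90 135 133]
 [ 67  68  65 119 148 108 138 1
[... 1294 characters left out ...]
150 151 118 156 191  98]
 [ 66  67 108 142 119 127 150 152 139 115 149 149 139 104 148 149 143 102 148 149 152  95 155 150 151  90 154 150 149 112 166 192  90]
 [ 66  67  93 112  91  89 102 106  88  92 100 107 100  97 114 113 117  95 127 132 144  95 150 153 154  96 156 152 152 113 166 191  79]
 [ 68  68 122 149 114 128 148 149 122 129 146 146 130 125 135 137 123 105 122 116 121  85 112  96  99  74  97  95  97  97 175 188  79]
 [ 66  67 126 147 110 139 149 150 116 135 146 147 129 122 147 148 131 109 149 150 145 100 154 151 154  92 156 149 151 107 179 190  75]
 [ 67  66 133 149 104 138 149 151 104 135 148 148 116 137 148 148 127 119 149 150 145 105 152 148 152  93 154 147 149 114 188 187  82]]
```

```bash
python3 -c "
from bench import bot
print(bot.close_job())"
```

```text
the job is handed in; nothing more can be done
None
```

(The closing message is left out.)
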